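# Move three incubated samples on to their next station

## Robot

A 7-joint arm with a two-finger parallel gripper is mounted at the origin on the work surface. World frame = base frame: x ahead of the robot, y to its left, z up, the work surface at z = 0. Lengths are in m, angles in degrees, forces in N, time in s.
With the tool pointing down it reaches from about 0.425 to 0.875 m from the base axis. Payload 4.7 kg.
Tool frame: the origin (TCP) lies midway between the tips of the shut fingers; the grasp point (between the pads) lies 19 mm behind it; z points along the fingers, y is the direction in which the jaws open and shut (so a half turn about z gives the same grasp; the last joint's range is limited). The gripper opens to 87 mm and grips with 3 to 60 N. Pads are 19 mm wide; open, the fingers measure 117 mm over their backs; the gripper's body (75 mm by 190 mm) begins 51 mm behind the grasp point.
Start: joints at [-67.03, 18.392, -4.016, 83.108, 1.295, 78.541, -3.26], TCP at [0.245, 0.602, 0.223] pointing down, gripper open.
Joint ranges: [-163.93, 163.93], [-17.29, 119.83], [-79.2, 71.16], [3.27, 140.29], [-89.18, 269.18], [5.43, 117.66], [-154.24, 154.24]. Speed limits (degrees/s): [147.25, 147.25, 180, 180, 180, 180, 180].

## Interface

Orientations are given as [roll, pitch, yaw] about the fixed x, y, z axes, in that order (R = Rz(yaw) Ry(pitch) Rx(roll)).
In Python, from cell import env gives the robot as it stands. The module is installed in compiled form; this text tells all that it offers.
- The arm moves only by the tool servo_tool, never from a script. Its argument "plan" is a list of rows, each a list of 3 entries, a list of its own where there are three numbers: the opening, from 0 (shut) to 1 (fully open), then the shift along the tool's x, y, z in cm, then the turn, a rotation vector about the tool's x, y, z in degrees. A call has 1 to 20 rows; each row shifts and turns the pose as measured when the row begins, along the tool's axes as they then stand; what a row does not reach is not made up. A row lasts 1/12 s, in which the tool goes at most 41.7 mm and 7.16 degrees, less where a joint would pass 70% of its speed; a pose out of reach is approached as far as the arm can. A call is refused whole if a number of a shift passes 4.17 or a number of a turn 7.16, either way. A call with a gripper value outside its range is refused whole. The fingers move at their own pace and stop on an object; "force" is the grip in N (left out, the last holds). Time passes only in rows, so rows that do not move let the fingers close. It gives the time, the measured TCP pose, the force and the opening at its end, in the units of the state.
- env.get_obs(): the state, without advancing time (a new reading comes with each control period).
- env.read_camera(name): name is "side" or "top" or "wrist"; returns a dict with "image" (384x512x3 uint8, blue, green, red), "fx", "fy", "cx", "cy" (pixels), "rvec" (rotation vector, rad) and "tvec" (3), from world to camera coordinates, as OpenCV has them; the wrist camera has in their place "T_tool_cam" (4x4, takes a point from camera to tool coordinates, whose origin is the TCP and whose axes are the flange's). Camera axes: x right, y down, z forward; pixel columns grow to the right and rows downward; lengths in m; the calibration is good to about 2 mm. A picture is of the moment at which its call begins: read the wrist's pose just before it. There is no depth.
- env.sign_off(): hands the job in, once; it reports no verdict.
The state is a dict: "time_s": time; "qpos": joint angles; "joint_velocities": joint speeds; "effort": joint torques, N m; "tool_pos": TCP position; "tool_rot": TCP orientation; "force": force on the tool from outside, world axes, zero at the start; "wrist_torque": the same for the moment, N m; "grip_width": finger opening in m.
Only numpy, scipy, OpenCV 4.12 (cv2) and the standard library are available. Lean on these libraries where they do the work, as an engineer would, in place of code of your own. Each camera call takes 0.05 s, during which the arm holds its last target. There are 200 camera calls.

## Task

Move each sample on to its next station: the conical flask from the bottle rack onto the middle of the stirrer's plate, the round bottle from the stirrer onto the middle of the balance's pan, and the square bottle from the balance into the rack cell that the flask came from. Each place holds only one vessel, so set one of them down in the middle of the empty cork mat and let go of it until its place is clear. Stand all three upright without dropping or tipping any, let go, and leave the tube rack, dishes and timer where they are.

Things in the scene. Friction and masses are not known exactly. Their poses are not given: they have to be found in the camera images.
- flask_mid (a point): Conical flask, amber glass, light grey stopper; loose, 0.14-0.26 kg; starts in the open cell of the rack. 118 mm tall; base 64 mm across, tapering from 10 to 72 mm above the base to a straight neck 26 mm across (72 to 98 mm; grip here), then a rim 31 mm across and the stopper, 27 mm across (102 to 118 mm). Point on its axis, 59 mm above its base; z up the axis.
- round_mid (a point): Round bottle, amber glass, grey screw cap; loose, 0.17-0.31 kg; starts on the stirrer's plate. 108 mm tall; body 56 mm across, shoulders from 64 mm up; the cap is 43 mm across and spans 82 to 108 mm above the base (grip here). Point on its axis, 54 mm above its base; z up the axis.
- square_mid (a point): Squat square bottle, white plastic, round white screw cap; loose, 0.13-0.23 kg; starts on the balance's pan. 92 mm tall; body 54 by 54 mm (rounded corners, 71 mm over the diagonal) up to 58 mm; the cap is 45 mm across and spans 70 to 92 mm above the base (grip here). Point on its axis, 46 mm above its base; x, y square to its sides, z up.
- stirrer_top (a point): Magnetic stirrer, fixed: white housing, round white plate 120 mm across, lower control panel with black knob and dark display on its robot side. Point: centre of the plate's upper face, 62 mm above the bench; x points away from the panel. The housing reaches 72 mm from it in +x, 160 mm in -x, 67 mm either way in y; nothing stands above the plate.
- balance_pan (a point): Portable balance, fixed: flat white housing, round bare steel pan 120 mm across (does not move), panel with pale display and keys on its robot side. Point: centre of the pan's upper face, 48 mm above the bench; x points away from the panel. The housing reaches 72 mm from it in +x, 162 mm in -x, 73 mm either way in y; nothing stands above the pan.
- rack_cell (a point): Steel wire bottle rack, fixed, two square cells in a row along its x. The one nearer the robot (centre 91 mm away in -x) holds a small amber jar, part of the rack, top 64 mm above the bench. Point: centre of the floor of the other cell, where the flask starts, 10 mm above the bench. Cell 86 mm square inside, sides along x and y; its 5 mm wires reach 44.5 mm above the bench.
- mat_top (a point): Square cork mat, 130 by 130 mm, 6 mm thick, fixed to the bench, empty at the start: the free place. The point is the centre of its upper face.
- tube_rack: Grey tube rack with six capped tubes, 104 by 60 mm, 70 mm tall, loose; a bystander. Origin at the centre of its underside; its long side along x.
- dishes: Stack of four white culture dishes, 92 mm across, 60 mm tall, loose, one body; a bystander. Origin at the centre of its underside.
- timer: Flat grey bench timer with a pale display, 62 by 72 mm, 18 mm tall, loose; a bystander. Origin at the centre of its underside.
Mind the look-alikes: they are no part of the job. What is shaped like the part that bears square_mid but blue or green is not meant. What is shaped like the part that bears round_mid but pink is not meant.

How it is judged:
By the outcome, as a careful person would: the job done as asked, in the order asked, and still so for the second after the job is handed in, with the robot touching nothing.
It also fails if it takes over 115 s, if anything falls off the work surface, if the arm or the gripper's body presses on something with over 40 N, if the wrist force passes 120 N, or if a joint passes its speed limit or range.

## Working session

There is one attempt and no reset: what is moved stays moved. The work goes in short steps, Python scripts to look and compute and a tool call to move; the robot and the scene stay as the last step left them, time stands still between calls to the robot, and variables do not carry over. Pictures are saved under pics/ and viewed, about 12 in all and at most 16, crops included, and the job is handed in when it is done.

Besides the shell and the picture viewer there is one more tool, called after ">>>" as name([rows], argument=value, ...), one row to a line, values as JSON. servo_tool: Moves the arm, as the interface text tells. Its arguments: {"type":"object","properties":{"plan":{"type":"array"},"force":{"type":"number"}},"required":["plan"]}

```bash
mkdir -p pics; cat > h.py <<'E'
import numpy as np, cv2
from scipy.spatial.transform import Rotation as R
from cell import env
def cam(n):
    o=env.get_obs(); c=env.read_camera(n)
    if n=='wrist':
        T=np.eye(4); T[:3,:3]=R.from_euler('xyz',o['tool_rot'],degrees=True).as_matrix(); T[:3,3]=o['tool_pos']
        W=T@np.array(c['T_tool_cam'])
    else:
        W=np.eye(4); r=cv2.Rodrigues(np.array(c['rvec'],float))[0]; W[:3,:3]=r.T; W[:3,3]=-r.T@np.array(c['tvec']).ravel()
    c['W']=W; return c
def ray(c,u,v,z):
    d=c['W'][:3,:3]@np.array([(u-c['cx'])/c['fx'],(v-c['cy'])/c['fy'],1]); o=c['W'][:3,3]
    return o+d*(z-o[2])/d[2]
def proj(c,p):
    q=c['W'][:3,:3].T@(np.array(p)-c['W'][:3,3]); return c['fx']*q[0]/q[2]+c['cx'],c['fy']*q[1]/q[2]+c['cy']
E
python3 - <<'E'
from h import *
o=env.get_obs(); print(o)
for n in('top','side','wrist'):
    c=cam(n); cv2.imwrite(f'pics/{n}0.png',c['image']); print(n,c['W'].round(3).tolist(),c['fx'])
    if n!='wrist': cv2.imwrite(f'pics/{n}0b.png',cv2.resize(c['image'],(800,600),interpolation=cv2.INTER_CUBIC))
E
```

```text
{'time_s': 0.0, 'qpos': array([-67.02935761,  18.43853032,  -4.01371625,  83.17606587,
         1.29556137,  78.54153642,  -3.25806946]), 'joint_velocities': array([-0.06387425, -0.09434038, -0.01355766, -0.04498843, -0.07509069,
       -0.03281443, -0.10803446]), 'effort': array([-5.05037278e-04, -4.91292286e+01, -4.03987644e-01, -3.12525845e+01,
       -6.39721518e-02,  4.38476563e-02,  1.37228412e-04]), 'tool_pos': array([0.24506064, 0.60142092, 0.22145709]), 'tool_rot': array([-1.79889137e+02,  6.99369731e-03,  1.57839460e+02]), 'force': array([-0.41547983, -0.14484835, -0.25894179]), 'wrist_torque': array([-0.01077725,  0.02312643, -0.02809565]), 'grip_width': 0.08655106841540766}
top [[-0.007, -0.977, 0.212, 0.302], [-1.0, 0.008, 0.001, 0.088], [-0.003, -0.212, -0.977, 1.309], [0.0, 0.0, 0.0, 1.0]] 404.8463084735357
side [[0.774, -0.379, 0.507, -0.199], [-0.633, -0.435, 0.641, -0.872], [-0.022, -0.817, -0.576, 0.982], [0.0, 0.0, 0.0, 1.0]] 396.3060320834091
wrist [[0.378, 0.898, 0.227, 0.183], [0.926, -0.366, -0.095, 0.627], [-0.002, 0.246, -0.969, 0.383], [0.0, 0.0, 0.0, 1.0]] 267.0008881466621
```

View pics/top0b.png

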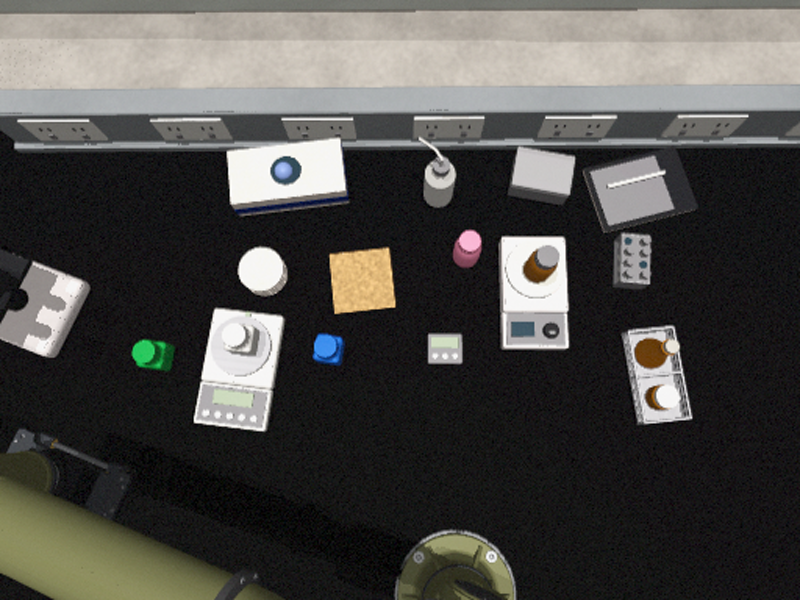

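View pics/side0b.png

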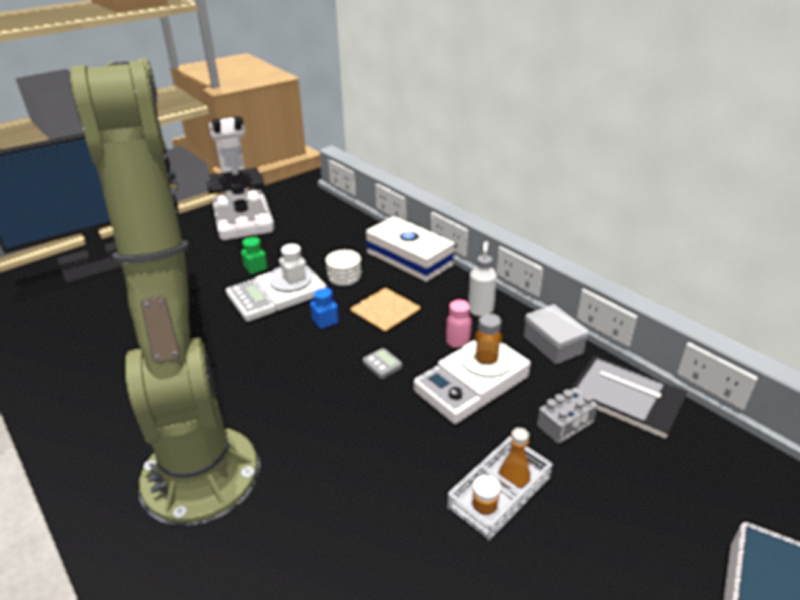

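Top view at 800 px: the flask's stopper is at (672,347), the round bottle's grey cap at (547,257) and the square bottle's white cap at (237,333). Possible mix-ups are:
- the blue square bottle at (327,348)
- the green square bottle at (150,352)
- the pink round bottle at (467,243)
- the amber jar at (663,397)

I choose by colour and location: amber on the stirrer, white on the balance, and the stoppered flask in the rack. Next is a close crop to check this.

```bash
python3 - <<'E'
from h import *
t=cv2.imread('pics/top0.png')
def crop(x,y):  # 80x60 -> 400x300
    return cv2.resize(t[y:y+66,x:x+88],(400,300),interpolation=cv2.INTER_CUBIC)
m=np.vstack([np.hstack([crop(114,194),crop(298,146)]),np.hstack([crop(376,206),crop(190,150)])])
cv2.imwrite('pics/crops.png',m)
c=cam('top')
for n,u,v,z in [('stirrerplate c',535,270,.062),('pan',242,346,.048),('mat',362,280,.006),('cap sq',237,333,.14),('cap r',547,257,.17),('stopper',672,347,.128),('cell',655,353,.01)]:
    print(n,ray(c,u*.64,v*.64,z).round(3))
E
```

```text
stirrerplate c [ 0.624 -0.171  0.062]
pan [0.475 0.421 0.048]
mat [0.619 0.185 0.006]
cap sq [0.487 0.408 0.14 ]
cap r [ 0.621 -0.172  0.17 ]
stopper [ 0.456 -0.406  0.128]
cell [ 0.459 -0.42   0.01 ]
```

View pics/crops.png

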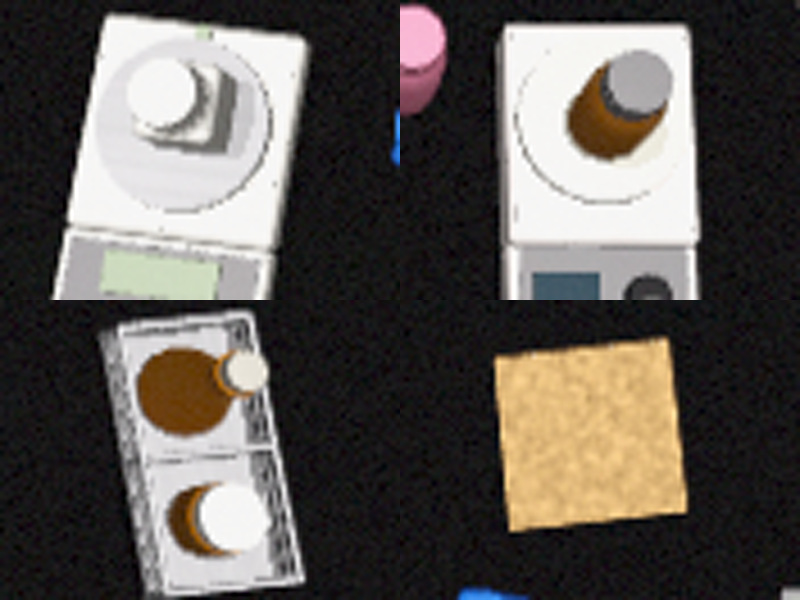

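The crops confirm it: the balance carries the white square bottle, the stirrer carries the amber round bottle with the grey cap, and the flask's stopper shows at crop (243,372) in the rack cell away from the jar. The mat is empty. I'll park the round bottle on the mat, then do flask → stirrer, square → rack and round → balance, with tool yaw held near 90° (tool x = world y, tool y = world x).

>>> servo_tool([
  [1,[0,0,-0.3],[0,0,6.8]],
  [1,[0,0,-0.3],[0,0,6.8]],
  [1,[0,0,-0.3],[0,0,6.8]],
  [1,[0,0,-0.3],[0,0,6.8]],
  [1,[0,0,-0.3],[0,0,6.8]],
  [1,[0,0,-0.3],[0,0,6.8]],
  [1,[0,0,-0.3],[0,0,6.8]],
  [1,[0,0,-0.3],[0,0,6.8]],
  [1,[0,0,-0.3],[0,0,6.8]],
  [1,[0,0,-0.3],[0,0,6.8]],
], force=25)

```text
time_s: 1.03
tool_pos: [0.2443, 0.5995, 0.2485]
tool_rot: [-179.8, 0.5, 86.7]
force: [0.4, 0.0, 0.7]
grip_width: 0.0867
```

>>> servo_tool([
  [1,[-2.25,2.9,0],[0,0,-1.1]],
  [1,[-2.25,2.9,0],[0,0,-1.1]],
  [1,[-2.25,2.9,0],[0,0,-1.1]],
  [1,[-2.25,2.9,0],[0,0,0]],
  [1,[-2.25,2.9,0],[0,0,0]],
  [1,[-2.25,2.9,0],[0,0,0]],
  [1,[-2.25,2.9,0],[0,0,0]],
  [1,[-2.25,2.9,0],[0,0,0]],
  [1,[0,0,0],[0,0,0]],
])

```text
time_s: 1.78
tool_pos: [0.4774, 0.4108, 0.2459]
tool_rot: [-179.6, 0.6, 90.4]
force: [0.3, -2.1, 1.0]
grip_width: 0.0869
```

```bash
python3 - <<'E'
from h import *
o=env.get_obs(); print(o['tool_pos'],o['tool_rot'],o['qpos'].round(0))
c=cam('wrist'); cv2.imwrite('pics/wpan.png',c['image']); print(np.array(c['W']).round(4).tolist())
import pickle; pickle.dump(c,open('wpan.pkl','wb'))
E
```

```text
[0.47737251 0.4108384  0.24593128] [-179.62849878    0.58370498   90.38486538] [-55.  16.  14.  84.  -4.  81. -40.]
[[1.0, 0.0074, -0.0045, 0.4778], [0.006, -0.9667, -0.2559, 0.4795], [-0.0063, 0.2559, -0.9667, 0.4064], [0.0, 0.0, 0.0, 1.0]]
```

View pics/wpan.png

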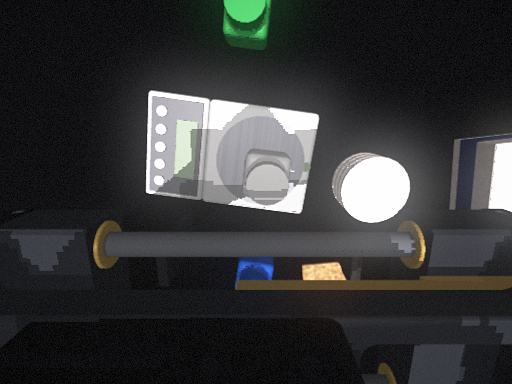

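Wrist view: the pan is at about (260,147), the white cap on it at (267,178), and the dishes at (371,188). The gripper hides the lower half of the frame. I'll measure with masks and cross-check against the top and side views.

```bash
python3 - <<'E'
from h import *
import pickle; c=pickle.load(open('wpan.pkl','rb')); g=cv2.cvtColor(c['image'],cv2.COLOR_BGR2GRAY)
cv2.imwrite('pics/z1.png',cv2.resize(c['image'][85:225,140:330],(760,560),interpolation=cv2.INTER_CUBIC))
# housing
m=(g>60).astype(np.uint8); m[:, :140]=0; m[:,328:]=0; m[:88]=0; m[216:]=0
k=max(cv2.findContours(m,0,1)[0],key=cv2.contourArea); r=cv2.approxPolyDP(k,6,True).reshape(-1,2)
print('housing',[(tuple(p),ray(c,*p,.044)[:2].round(4).tolist()) for p in r])
print('pan guess',ray(c,260.5,147,.048))
# top view: mat
t=cam('top'); hsv=cv2.cvtColor(t['image'],cv2.COLOR_BGR2HSV)
m=cv2.inRange(hsv,(8,60,120),(30,200,255)); m[:150]=0;m[205:]=0;m[:,:200]=0;m[:,270:]=0
k=max(cv2.findContours(m,0,1)[0],key=cv2.contourArea); r=cv2.minAreaRect(k); print('mat',r,ray(t,*r[0],.006))
# caps in top and side: grey/white blobs -> triangulate
s=cam('side')
def blob(c,x0,y0,x1,y1,lo,hi,sat=60,pick=None):
    h=cv2.cvtColor(c['image'],cv2.COLOR_BGR2HSV)[y0:y1,x0:x1]
    m=((h[...,2]>=lo)&(h[...,2]<=hi)&(h[...,1]<sat)).astype(np.uint8)
    n,l,st,ce=cv2.connectedComponentsWithStats(m)
    for i in range(1,n):
        if st[i,4]>25: print('   ',(ce[i]+[x0,y0]).round(1),st[i]+[x0,y0,0,0,0])
print('top round');blob(t,340,150,356,182,90,190)
print('top stop');blob(t,420,212,440,232,150,255)
print('side round');blob(s,300,198,324,220,70,190)
print('side stop');blob(s,322,270,342,290,150,255)
# plate of stirrer, dark line circle
E
```

```text
housing [((np.int32(148), np.int32(92)), [0.3329, 0.5117]), ((np.int32(146), np.int32(192)), [0.3167, 0.3784]), ((np.int32(293), np.int32(213)), [0.5253, 0.3487]), ((np.int32(303), np.int32(205)), [0.5391, 0.3609]), ((np.int32(305), np.int32(215)), [0.5427, 0.3458]), ((np.int32(327), np.int32(215)), [0.5743, 0.3461]), ((np.int32(326), np.int32(119)), [0.5635, 0.4795]), ((np.int32(308), np.int32(102)), [0.5388, 0.5006]), ((np.int32(245), np.int32(95)), [0.4575, 0.5087]), ((np.int32(242), np.int32(88)), [0.4537, 0.5171])]
pan guess [0.4778882 0.4429412 0.048    ]
mat ((231.1219482421875, 179.0975799560547), (38.651039123535156, 39.31362533569336), 83.6598129272461) [0.61960735 0.18669056 0.006     ]
top round
    [349.5 163.7] [343 157  13  14 151]
top stop
    [428.1 218.9] [420 212  16  20 131]
side round
    [311.2 204.9] [301 198  20  16 163]
side stop
    [329.9 280.1] [322 274  17  16 130]
```

View pics/z1.png

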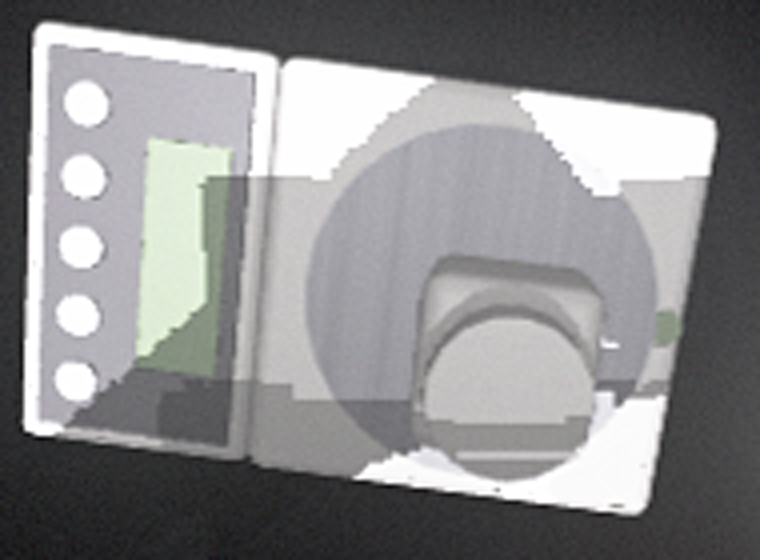

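```bash
python3 - <<'E'
from h import *
import pickle; c=pickle.load(open('wpan.pkl','rb'))
P=lambda x,y,z:ray(c,140+x/4-.4,85+y/4-.4,z)[:2].round(4)
print('pan',P(482,296,.048),'L',P(306,296,.048),'R',P(658,296,.048),'T',P(482,124,.048))
print('cap',P(510.5,399,.14),P(425,399,.14),P(596,399,.14),P(510,318,.14),P(510,480,.14))
for q in[(717,120),(640,515),(36,22),(25,432)]: print(q,P(*q,.042))
print('body edge back',P(437,270,.106),P(600,285,.106))
t=cam('top');s=cam('side')
def tri(a,b):
    A=[];B=[]
    for c,(u,v) in((t,a),(s,b)):
        d=c['W'][:3,:3]@np.array([(u-c['cx'])/c['fx'],(v-c['cy'])/c['fy'],1]);d/=np.linalg.norm(d);M=np.eye(3)-np.outer(d,d);A.append(M);B.append(M@c['W'][:3,3])
    return np.linalg.lstsq(np.vstack(A),np.hstack(B),rcond=None)[0].round(4)
print('round',tri((349.5,163.7),(312.5,204.5)), ray(t,349.5,163.7,.17)); print('stop',tri((429.9,221.6),(332.3,278.8)),ray(t,429.9,221.6,.128))
g=(t['image'])[140:210,300:375]; cv2.imwrite('pics/z2.png',np.hstack([cv2.resize(g,(400,373),interpolation=3), cv2.resize(t['image'][200:280,390:450],(400,533),interpolation=3)[:373]]))
E
```

```text
pan [0.4775 0.4274] L [0.4181 0.427 ] R [0.5367 0.4278] T [0.4771 0.4833]
cap [0.485  0.4143] [0.4631 0.4141] [0.507  0.4145] [0.4846 0.4353] [0.4852 0.3924]
(717, 120) [0.5542 0.4851]
(640, 515) [0.5351 0.3475]
(36, 22) [0.3331 0.5142]
(25, 432) [0.3155 0.3769]
body edge back [0.4648 0.4431] [0.5107 0.4392]
round [ 0.6259 -0.1727  0.1654] [ 0.62302504 -0.17058932  0.17      ]
stop [ 0.4593 -0.4103  0.1205] [ 0.45703068 -0.40605907  0.128     ]
```

>>> servo_tool([
  [1,[-3.6,0.8,0],[0,0,0]],
  [1,[-3.6,0.8,0],[0,0,0]],
  [1,[-3.6,0.8,0],[0,0,0]],
  [1,[-3.6,0.8,0],[0,0,0]],
  [1,[-3.6,0.8,0],[0,0,0]],
  [1,[-3.6,0.8,0],[0,0,0]],
  [1,[-3.6,0.8,0],[0,0,0]],
  [1,[-3.6,0.8,0],[0,0,0]],
  [1,[-3.6,0.8,0],[0,0,0]],
  [1,[-3.6,0.8,0],[0,0,0]],
  [1,[-3.6,0.8,0],[0,0,0]],
  [1,[-3.6,0.8,0],[0,0,0]],
  [1,[-3.6,0.8,0],[0,0,0]],
  [1,[-3.6,0.8,0],[0,0,0]],
  [1,[-3.6,0.8,0],[0,0,0]],
  [1,[-3.6,0.8,0],[0,0,0]],
  [1,[-3.6,0.8,0],[0,0,0]],
  [1,[0,0,0],[0,0,0]],
])

```text
time_s: 3.53
tool_pos: [0.6345, -0.1637, 0.2404]
tool_rot: [-179.2, -0.4, 96.0]
force: [-1.7, -0.7, 0.1]
grip_width: 0.087
```

```bash
cat > w.py <<'E'
from h import *
import pickle,sys
n,x0,y0,x1,y1=sys.argv[1],*map(int,sys.argv[2:])
o=env.get_obs(); print(o['tool_pos'],o['tool_rot'],o['qpos'].round(0))
c=cam('wrist'); pickle.dump(c,open(n+'.pkl','wb'))
cv2.imwrite(f'pics/{n}.png',cv2.resize(c['image'][y0:y1,x0:x1],None,fx=4,fy=4,interpolation=3)[:600,:800])
E
python3 w.py wst 150 80 350 225
```

```text
[ 0.63454082 -0.1637213   0.24040152] [-179.24031532   -0.44298097   95.96477039] [-14.  21.  35.  81. -12.  82.  27.]
```

View pics/wst.png

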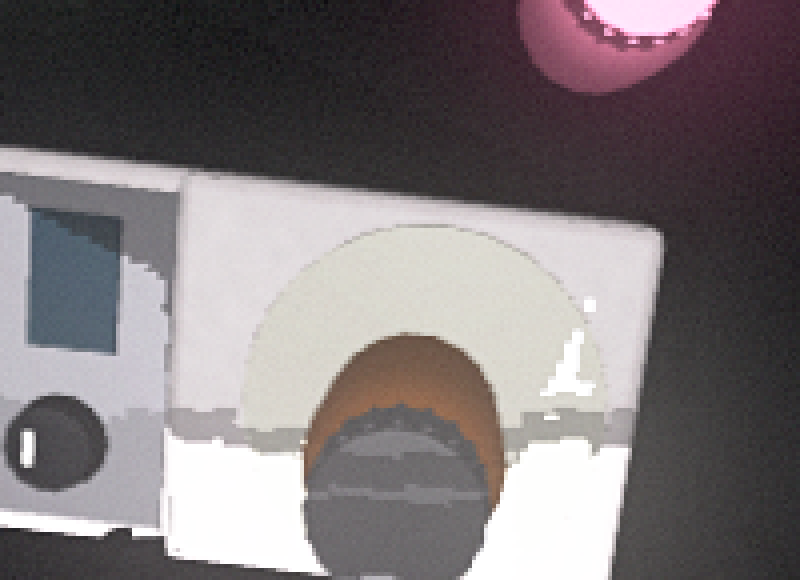

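Wrist view: the plate spans zoomed u from 240 to 607, with its top at v=224. The cap face spans u from 303 to 490, with its top at v≈432.

```bash
python3 - <<'E'
from h import *
import pickle; c=pickle.load(open('wst.pkl','rb'))
P=lambda x,y,z:ray(c,150+x/4-.4,80+y/4-.4,z)[:2].round(4)
print('plate',P(423.5,402,.062),'L',P(240,402,.062),'R',P(607,402,.062),'T',P(430,224,.062))
print('cap',P(396.5,523,.17),P(303,523,.17),P(490,523,.17),P(396,432,.17))
print('housing back',P(663,232,.06),P(610,578,.06))
E
```

```text
plate [ 0.6282 -0.1699] L [ 0.5687 -0.1762] R [ 0.6874 -0.1636] T [ 0.6245 -0.1131]
cap [ 0.6254 -0.1758] [ 0.6041 -0.1781] [ 0.6466 -0.1735] [ 0.6232 -0.1546]
housing back [ 0.6975 -0.1081] [ 0.6974 -0.2244]
```

>>> servo_tool([
  [1,[-0.9,-1.0,0],[0,0,5]],
  [1,[0,0,0],[0,0,1]],
  [1,[0,0,2.0],[0,0,0]],
  [1,[0,0,2.0],[0,0,0]],
  [1,[0,0,1.5],[0,0,0]],
  [1,[0,0,0],[0,0,0]],
])

```text
time_s: 4.08
tool_pos: [0.6291, -0.1523, 0.1842]
tool_rot: [-179.4, -1.0, 91.3]
force: [-0.6, -0.2, -0.3]
grip_width: 0.0869
```

>>> servo_tool([
  [1,[0,0,0],[0,0,0]],
  [1,[0,0,0],[0,0,0]],
])

```text
time_s: 4.25
tool_pos: [0.63, -0.1471, 0.1845]
tool_rot: [-179.4, -1.2, 91.7]
force: [-0.3, -0.0, -0.2]
grip_width: 0.0872
```

>>> servo_tool([
  [1,[-2,0,0],[0,0,0]],
])

```text
time_s: 4.33
tool_pos: [0.6326, -0.1602, 0.1849]
tool_rot: [-179.5, -1.4, 92.2]
force: [1.5, 0.9, -0.0]
grip_width: 0.0874
```

>>> servo_tool([
  [1,[0,0,0],[0,0,0]],
])

```text
time_s: 4.42
tool_pos: [0.6324, -0.164, 0.1863]
tool_rot: [-179.6, -1.2, 92.1]
force: [-1.4, -1.6, 0.4]
grip_width: 0.087
```

>>> servo_tool([
  [1,[-1.2,-0.8,0],[1,0,2]],
  [1,[-0.2,0,0],[0,0,0]],
])

```text
time_s: 4.58
tool_pos: [0.6257, -0.1774, 0.1881]
tool_rot: [-178.6, -1.2, 90.1]
force: [-0.1, -0.6, 0.8]
grip_width: 0.0869
```

>>> servo_tool([
  [1,[-0.2,0,0],[0,0,0]],
])

```text
time_s: 4.67
tool_pos: [0.6262, -0.1792, 0.1888]
tool_rot: [-178.7, -1.2, 90.1]
force: [0.3, 0.1, -0.7]
grip_width: 0.0873
```

>>> servo_tool([
  [1,[0.3,0,1.3],[1,0,0]],
  [1,[0.2,0,1.3],[0,0,0]],
  [1,[0,0,1.3],[0,0,0]],
  [1,[0,0,1.0],[0,0,0]],
  [1,[0,0,0.2],[0,0,0]],
])

```text
time_s: 5.08
tool_pos: [0.6242, -0.1724, 0.1333]
tool_rot: [-177.6, -1.3, 90.0]
force: [-1.2, 0.6, -0.2]
grip_width: 0.0871
```

>>> servo_tool([
  [1,[-0.1,0,-0.4],[-2.4,-1.3,0]],
  [1,[0,0,0],[0,0,0]],
])

```text
time_s: 5.25
tool_pos: [0.6228, -0.1726, 0.1333]
tool_rot: [-179.7, 0.1, 90.1]
force: [0.1, -0.1, 0.2]
grip_width: 0.0874
```

Well aligned. Close the fingers.

>>> servo_tool([
  [1,[0,0,-0.3],[0,0,0]],
  [0,[0,0,-0.1],[0,0,0]],
  [0,[0,0,0],[0,0,0]],
  [0,[0,0,0],[0,0,0]],
  [0,[0,0,0],[0,0,0]],
  [0,[0,0,0],[0,0,0]],
  [0,[0,0,0],[0,0,0]],
], force=25)

```text
time_s: 5.83
tool_pos: [0.6236, -0.1722, 0.1377]
tool_rot: [-179.6, -0.0, 90.2]
force: [0.1, -0.6, 0.6]
grip_width: 0.0548
```

>>> servo_tool([
  [0,[0,0,0],[0,0,0]],
  [0,[0,0,0],[0,0,0]],
  [0,[0,0,0],[0,0,0]],
  [0,[0,0,0],[0,0,0]],
  [0,[0,0,0],[0,0,0]],
])

```text
time_s: 6.25
tool_pos: [0.6239, -0.1723, 0.1377]
tool_rot: [-179.7, -0.0, 90.1]
force: [0.4, -0.9, -0.5]
grip_width: 0.0422
```

>>> servo_tool([
  [0,[0,0,-0.5],[0,0,0]],
  [0,[0,0,-1.5],[0,0,0]],
  [0,[0,0,-2.0],[0,0,0]],
  [0,[0,0,-2.0],[0,0,0]],
  [0,[0,0,-2.0],[0,0,0]],
  [0,[0,0,-0.5],[0,0,0]],
])

```text
time_s: 6.75
tool_pos: [0.6201, -0.171, 0.2207]
tool_rot: [-178.9, -0.1, 90.1]
force: [0.8, -0.4, -2.3]
grip_width: 0.042
```

>>> servo_tool([
  [0,[1.0,0,0],[-0.5,0,0]],
  [0,[2.0,0,0],[0,0,0]],
  [0,[3.0,0,0],[0,0,0]],
  [0,[3.0,0,0],[0,0,0]],
  [0,[3.0,0,0],[0,0,0]],
  [0,[3.0,0,0],[0,0,0]],
  [0,[3.0,0,0],[0,0,0]],
  [0,[3.0,0,0],[0,0,0]],
  [0,[3.0,0,0],[0,0,0]],
  [0,[3.0,0,0],[0,0,0]],
  [0,[2.5,0,0],[0,0,0]],
  [0,[1.5,0,0],[0,0,0]],
  [0,[0.5,0,0],[0,0,0]],
])

```text
time_s: 7.83
tool_pos: [0.6076, 0.1641, 0.2033]
tool_rot: [-178.3, -0.1, 89.9]
force: [-1.2, 0.4, -2.0]
grip_width: 0.0422
```

>>> servo_tool([
  [0,[1.2,0.6,0],[-1.2,0,0]],
  [0,[1.0,0.6,0],[-0.6,0,0]],
  [0,[0.1,0.1,0],[0,0,0]],
  [0,[0,0,1.0],[0,0,0]],
  [0,[0,0,2.0],[0,0,0]],
  [0,[0,0,2.0],[0,0,0]],
  [0,[0,0,2.0],[0,0,0]],
  [0,[0,0,1.5],[0,0,0]],
  [0,[0,0,0.5],[0,0,0]],
  [0,[0,0,0],[0,0,0]],
])

```text
time_s: 8.67
tool_pos: [0.6218, 0.18, 0.1039]
tool_rot: [179.8, 0.2, 89.3]
force: [-0.1, -1.5, -2.6]
grip_width: 0.0424
```

>>> servo_tool([
  [0,[0.4,-0.1,0.8],[0.2,0,0]],
  [0,[0.3,0,0.7],[0,0,0]],
  [0,[0,0,0.4],[0,0,0]],
  [0,[0,0,0],[0,0,0]],
])

```text
time_s: 9.0
tool_pos: [0.6226, 0.1853, 0.085]
tool_rot: [179.9, 0.2, 89.1]
force: [-0.3, 0.0, -3.7]
grip_width: 0.042
```

>>> servo_tool([
  [0,[0.15,-0.25,0.2],[0,0,0]],
  [0,[0,0,0.1],[0,0,0]],
  [0,[0,0,0.1],[0,0,0]],
])

```text
time_s: 9.25
tool_pos: [0.6209, 0.1877, 0.082]
tool_rot: [179.7, 0.2, 89.2]
force: [0.7, -0.0, -1.1]
grip_width: 0.042
```

>>> servo_tool([
  [0,[0,0,0.1],[0,0,0]],
  [1,[0,0,0],[0,0,0]],
  [1,[0,0,0],[0,0,0]],
  [1,[0,0,0],[0,0,0]],
  [1,[0,0,0],[0,0,0]],
  [1,[0,0,0],[0,0,0]],
  [1,[0,0,0],[0,0,0]],
  [1,[0,0,0],[0,0,0]],
])

```text
time_s: 9.92
tool_pos: [0.6238, 0.1886, 0.0851]
tool_rot: [179.3, -0.0, 89.2]
force: [0.2, 0.0, 0.3]
grip_width: 0.0802
```

>>> servo_tool([
  [1,[0,0,-1],[0,0,0]],
  [1,[0,0,-3],[0,0,0]],
  [1,[0,0,-4],[0,0,0]],
  [1,[0,0,-4],[0,0,0]],
  [1,[-1.5,-0.5,-3],[0,0,0]],
  [1,[-3.5,-1.0,-1],[0,0,0]],
  [1,[-3.7,-1.0,0],[0,0,0]],
  [1,[-3.7,-1.0,0],[0,0,0]],
  [1,[-3.7,-1.0,0],[0,0,0]],
  [1,[-3.7,-1.0,0],[0,0,0]],
  [1,[-3.7,-1.0,0],[0,0,0]],
  [1,[-3.7,-1.0,0],[0,0,0]],
  [1,[-3.7,-1.0,0],[0,0,0]],
  [1,[-3.7,-1.0,0],[0,0,0]],
  [1,[-3.7,-1.0,0],[0,0,0]],
  [1,[-3.7,-1.0,0],[0,0,0]],
  [1,[-3.7,-1.0,0],[0,0,0]],
  [1,[-3.7,-1.0,0],[0,0,0]],
  [1,[-3.0,-1.0,0],[0,0,0]],
  [1,[-1.5,0,0],[0,0,0]],
])

```text
time_s: 11.58
tool_pos: [0.4646, -0.3683, 0.2653]
tool_rot: [178.1, -0.3, 89.8]
force: [0.9, -0.4, -0.0]
grip_width: 0.0869
```

>>> servo_tool([
  [1,[-3,0,0],[1,0,0]],
  [1,[-3,0,0],[0.5,0,0]],
  [1,[-1,0,0],[0,0,0]],
  [1,[-0.3,0,0],[0,0,0]],
  [1,[0,0,0],[0,0,0]],
])

```text
time_s: 12.0
tool_pos: [0.46, -0.4504, 0.2687]
tool_rot: [179.6, -0.1, 89.3]
force: [-0.6, -0.2, 0.1]
grip_width: 0.0871
```

```bash
python3 w.py wrk 150 75 350 225
```

```text
[ 0.46003143 -0.45039605  0.26865687] [ 1.79575181e+02 -1.23247065e-01  8.93459899e+01] [  4.  22.  51.  82. -17.  84.  54.]
```

View pics/wrk.png

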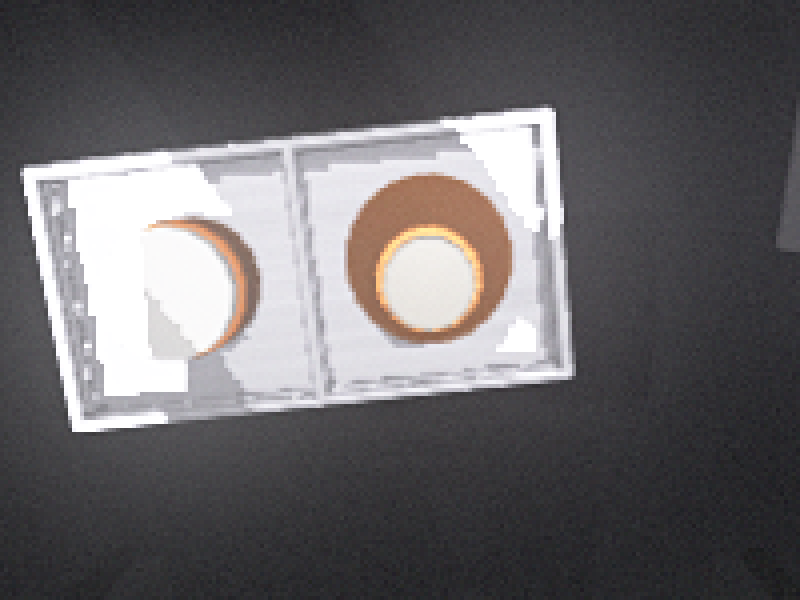

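Wrist view: the stopper is at zoomed (428,283), the cell's top-wire corners are about (290,143), (548,112), (570,375) and (318,400), and the jar is at left.

```bash
python3 - <<'E'
from h import *
import pickle; c=pickle.load(open('wrk.pkl','rb'))
P=lambda x,y,z:ray(c,150+x/4-.4,75+y/4-.4,z)[:2].round(4)
print('stopper',P(428.5,283.5,.128),P(383,283.5,.128),P(474,283.5,.128))
print('base',P(430,258,.02),P(347,258,.02),P(513,258,.02))
q=np.array([P(*p,.043) for p in[(290,143),(548,112),(570,375),(318,400)]]);print(q,q.mean(0),np.linalg.norm(q-np.roll(q,1,0),axis=1))
d=q[1]-q[0]+q[2]-q[3];print('yaw',np.degrees(np.arctan2(d[1],d[0])))
E
```

```text
stopper [ 0.459  -0.4091] [ 0.4462 -0.4089] [ 0.4717 -0.4092]
base [ 0.4595 -0.4086] [ 0.4282 -0.4082] [ 0.4909 -0.409 ]
[[ 0.4114 -0.3673]
 [ 0.501  -0.358 ]
 [ 0.5103 -0.4501]
 [ 0.4176 -0.4582]] [ 0.460075 -0.4084  ] [0.0911112  0.09008135 0.09256835 0.09305321]
yaw 5.452197274710112
```

>>> servo_tool([
  [1,[2.0,0,0],[0,0,0]],
  [1,[2.0,0,0],[0,0,0]],
  [1,[0.3,0,0.5],[0,0,0]],
  [1,[0,0,2.5],[0,0,0]],
  [1,[0,0,3],[0,0,0]],
  [1,[0,0,3],[0,0,0]],
  [1,[0,0,2],[0,0,0]],
  [1,[0,0,0.5],[0,0,0]],
  [1,[0,0,0],[0,0,0]],
])

```text
time_s: 12.8
tool_pos: [0.468, -0.3949, 0.1531]
tool_rot: [178.8, -0.4, 90.3]
force: [0.2, -0.1, 0.3]
grip_width: 0.0872
```

>>> servo_tool([
  [1,[-1.4,-0.9,0],[0.7,-0.4,0]],
  [1,[0,0,0],[0,0,0]],
  [1,[0,0,0.5],[0,0,0]],
])

```text
time_s: 13.05
tool_pos: [0.4604, -0.4108, 0.1514]
tool_rot: [179.4, 0.2, 90.5]
force: [-0.2, -0.9, 0.3]
grip_width: 0.0871
```

>>> servo_tool([
  [1,[0,-0.1,1.5],[0.3,0,0]],
  [1,[0,0,2.5],[0,0,0]],
  [1,[0,0,2.5],[0,0,0]],
  [1,[0,0,1.0],[0,0,0]],
  [1,[0,0,0],[0,0,0]],
])

```text
time_s: 13.47
tool_pos: [0.4615, -0.4147, 0.0752]
tool_rot: [179.3, 0.5, 90.3]
force: [-0.5, 0.7, -0.2]
grip_width: 0.0871
```

>>> servo_tool([
  [1,[0.55,-0.2,-0.1],[0.6,-0.4,0]],
  [1,[0,0,0],[0,0,0]],
])

```text
time_s: 13.63
tool_pos: [0.4587, -0.4093, 0.0762]
tool_rot: [-180.0, 0.9, 90.3]
force: [1.0, -0.5, 0.7]
grip_width: 0.0868
```

>>> servo_tool([
  [0,[0,0,0],[0,0.8,0]],
  [0,[0,0,0],[0,0,0]],
  [0,[0,0,0],[0,0,0]],
  [0,[0,0,0],[0,0,0]],
  [0,[0,0,0],[0,0,0]],
  [0,[0,0,0],[0,0,0]],
  [0,[0,0,0],[0,0,0]],
  [0,[0,0,0],[0,0,0]],
  [0,[0,0,0],[0,0,0]],
  [0,[0,0,0],[0,0,0]],
  [0,[0,0,0],[0,0,0]],
  [0,[0,0,0],[0,0,0]],
  [0,[0,0,0],[0,0,0]],
], force=25)

```text
time_s: 14.72
tool_pos: [0.4612, -0.4112, 0.0815]
tool_rot: [179.7, 0.3, 90.3]
force: [0.5, 0.2, 0.0]
grip_width: 0.0276
```

>>> servo_tool([
  [0,[0,0,0.2],[0,0,0]],
  [0,[0,0,0.1],[0,0,0]],
  [0,[0,0,0.1],[0,0,0]],
])

```text
time_s: 14.97
tool_pos: [0.4612, -0.4128, 0.0816]
tool_rot: [179.5, 0.3, 90.3]
force: [-1.9, 2.5, 5.5]
grip_width: 0.0277
```

```bash
python3 - <<'E'
from h import *
o=env.get_obs();print(o['grip_width'],o['force'],o['tool_pos'])
s=cam('side'); u,v=map(int,proj(s,(.46,-.41,.09)))
cv2.imwrite('pics/sg.png',cv2.resize(s['image'][v-45:v+45,u-50:u+50],None,fx=6,fy=6,interpolation=3))
E
```

```text
0.027729320312994556 [-1.91454765  2.52883979  5.47274343] [ 0.46123353 -0.41278122  0.08155099]
```

View pics/sg.png

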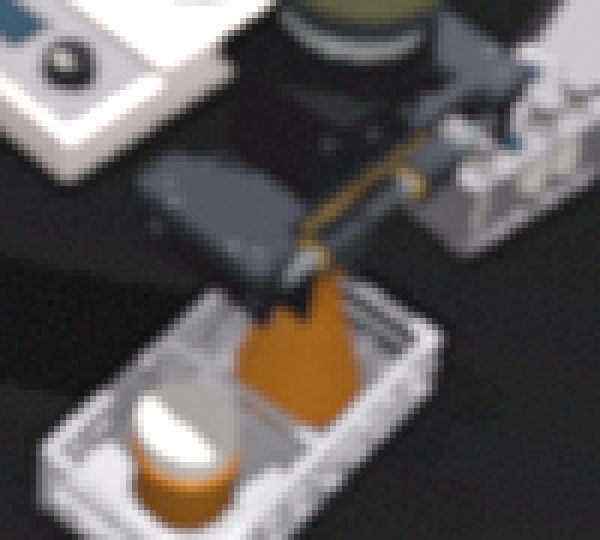

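The picture shows the fingertips on the top of the flask's cone, with the flask upright in its cell. The width of 27.7 mm is more than the 26 mm neck, so I'll regrip slightly higher.

>>> servo_tool([
  [0.5,[0,0,0],[0,0,0]],
  [0.5,[0,0,0],[0,0,0]],
  [0.5,[0,0,-0.3],[0,0,0]],
  [0.5,[0.3,0,-0.1],[0.4,0.3,0]],
])

```text
time_s: 15.35
tool_pos: [0.4608, -0.41, 0.0857]
tool_rot: [180.0, -0.0, 90.2]
force: [0.0, -0.0, 0.1]
grip_width: 0.0417
```

>>> servo_tool([
  [0,[0,-0.1,0.0],[0,0,0]],
  [0,[0,0,0],[0,0,0]],
  [0,[0,0,0],[0,0,0]],
  [0,[0,0,0],[0,0,0]],
  [0,[0,0,0],[0,0,0]],
  [0,[0,0,0],[0,0,0]],
  [0,[0,0,0],[0,0,0]],
])

```text
time_s: 15.93
tool_pos: [0.4602, -0.4093, 0.0856]
tool_rot: [180.0, -0.0, 90.3]
force: [-0.5, -0.1, 1.0]
grip_width: 0.0284
```

>>> servo_tool([
  [0,[0,0,0.0],[0,0,0]],
  [0,[0,0,0],[0,0,0]],
  [0,[0,0,0],[0,0,0]],
])

```text
time_s: 16.18
tool_pos: [0.4602, -0.4093, 0.0856]
tool_rot: [180.0, -0.0, 90.3]
force: [-0.9, 0.9, 1.2]
grip_width: 0.0286
```

>>> servo_tool([
  [0.5,[0,0,0],[0,0,0]],
  [0.5,[0,0,0],[0,0,0]],
  [0.5,[0,0,0.8],[0,0,0]],
  [0.5,[0,0,0.0],[0,0,0]],
  [0.5,[0,0,0.0],[0,0,0]],
])

```text
time_s: 16.6
tool_pos: [0.4603, -0.4092, 0.0765]
tool_rot: [180.0, -0.0, 90.3]
force: [0.3, -0.9, 0.7]
grip_width: 0.0429
```

>>> servo_tool([
  [0,[0,0,0.0],[0,0,0]],
  [0,[0,0,0],[0,0,0]],
  [0,[0,0,0],[0,0,0]],
])

```text
time_s: 16.85
tool_pos: [0.46, -0.4088, 0.0758]
tool_rot: [-180.0, -0.1, 90.3]
force: [-1.1, 0.9, 0.2]
grip_width: 0.031
```

>>> servo_tool([
  [0,[0,0,0.0],[0,0,0]],
  [0,[0,0,0],[0,0,0]],
  [0,[0,0,0],[0,0,0]],
  [0,[0,0,0],[0,0,0]],
])

```text
time_s: 17.18
tool_pos: [0.4599, -0.4088, 0.0757]
tool_rot: [-179.9, -0.1, 90.3]
force: [0.5, 0.5, -0.5]
grip_width: 0.0286
```

>>> servo_tool([
  [0,[0,0,0.0],[0,0,0]],
  [0,[0,0,0],[0,0,0]],
  [0,[0,0,0],[0,0,0]],
  [0,[0,0,0],[0,0,0]],
])

```text
time_s: 17.52
tool_pos: [0.4598, -0.4088, 0.0757]
tool_rot: [-179.9, -0.1, 90.3]
force: [-0.3, 1.2, 0.4]
grip_width: 0.0284
```

>>> servo_tool([
  [0.5,[0,0,0],[0,0,0]],
  [0.5,[0,0,-0.1],[0,0,0]],
  [0.5,[0,0,-0.4],[0,0,0]],
  [0.5,[0,0,0.0],[0,0,0]],
  [0,[0,0,0.0],[0,0,0]],
  [0,[0,0,0.0],[0,0,0]],
  [0,[0,0,0.0],[0,0,0]],
  [0,[0,0,0.0],[0,0,0]],
  [0,[0,0,0.0],[0,0,0]],
  [0,[0,0,0.0],[0,0,0]],
  [0,[0,0,0.0],[0,0,0]],
], force=30)

```text
time_s: 18.43
tool_pos: [0.4602, -0.4093, 0.0822]
tool_rot: [180.0, -0.0, 90.3]
force: [0.4, 0.3, 1.0]
grip_width: 0.0271
```

Better at 27.1 mm with no reaction force. Lift a little and check.

>>> servo_tool([
  [0,[0,0,0],[0,0,0]],
  [0,[0,0,-0.5],[0,0,0]],
  [0,[0,0,-1],[0,0,0]],
  [0,[0,0,-1],[0,0,0]],
  [0,[0,0,0],[0,0,0]],
  [0,[0,0,0],[0,0,0]],
])

```text
time_s: 18.93
tool_pos: [0.4598, -0.4087, 0.109]
tool_rot: [-179.9, -0.1, 90.3]
force: [0.1, -0.0, -1.9]
grip_width: 0.0272
```

>>> servo_tool([
  [0,[0,0,-1],[0,0,0]],
  [0,[0,0,-2],[0,0,0]],
  [0,[0,0,-2.5],[0,0,0]],
  [0,[0,0,-2],[0,0,0]],
  [0,[0,0,-1],[0,0,0]],
  [0,[1,0.6,-0.2],[0,0,0]],
  [0,[2,1.3,0],[0,0,0]],
  [0,[2.2,1.6,0],[0,0,0]],
  [0,[2.2,1.6,0],[0,0,0]],
  [0,[2.2,1.6,0],[0,0,0]],
  [0,[2.2,1.6,0],[0,0,0]],
  [0,[2.2,1.6,0],[0,0,0]],
  [0,[2.2,1.6,0],[0,0,0]],
  [0,[2.2,1.6,0],[0,0,0]],
  [0,[2.0,1.5,0],[0,0,0]],
  [0,[1,0.7,0],[0,0,0]],
  [0,[0.3,0.2,0],[0,0,0]],
  [0,[0,0,0],[0,0,0]],
])

```text
time_s: 20.43
tool_pos: [0.6183, -0.1694, 0.1927]
tool_rot: [-179.3, -0.6, 90.3]
force: [-0.1, -0.7, -0.9]
grip_width: 0.0274
```

>>> servo_tool([
  [0,[-0.3,0.9,0.5],[-0.6,-0.5,0]],
  [0,[0,0,1.0],[0,0,0]],
  [0,[0,0,1.5],[0,0,0]],
  [0,[0,0,1.0],[0,0,0]],
  [0,[0,0,0.3],[0,0,0]],
  [0,[0,0,0],[0,0,0]],
])

```text
time_s: 20.93
tool_pos: [0.623, -0.1817, 0.1452]
tool_rot: [-179.8, 0.2, 89.6]
force: [-0.3, -0.1, -1.0]
grip_width: 0.0271
```

>>> servo_tool([
  [0,[0.9,0.4,0],[-0.2,0.2,0]],
  [0,[0.1,0,0.3],[0,0,0]],
  [0,[0,0,0.3],[0,0,0]],
  [0,[0,0,0.2],[0,0,0]],
])

```text
time_s: 21.27
tool_pos: [0.6274, -0.1729, 0.138]
tool_rot: [179.9, 0.0, 89.4]
force: [-0.1, -0.5, -1.9]
grip_width: 0.0272
```

>>> servo_tool([
  [0,[0,0,0.2],[0,0,0]],
  [0,[0,0,0.15],[0,0,0]],
  [0,[0,0,0.1],[0,0,0]],
])

```text
time_s: 21.52
tool_pos: [0.628, -0.1727, 0.1341]
tool_rot: [179.8, 0.0, 89.4]
force: [-1.9, 0.8, 6.6]
grip_width: 0.0271
```

>>> servo_tool([
  [1,[0,0,-0.05],[0,0,0]],
  [1,[0,0,0],[0,0,0]],
  [1,[0,0,0],[0,0,0]],
  [1,[0,0,0],[0,0,0]],
  [1,[0,0,0],[0,0,0]],
  [1,[0,0,0],[0,0,0]],
  [1,[0,0,0],[0,0,0]],
  [1,[0,0,0],[0,0,0]],
  [1,[0,0,-1],[0,0,0]],
  [1,[0,0,-3],[0,0,0]],
  [1,[0,0,-4],[0,0,0]],
  [1,[0,0,-3],[0,0,0]],
  [1,[0,0,-1],[0,0,0]],
])

```text
time_s: 22.6
tool_pos: [0.6255, -0.1723, 0.2582]
tool_rot: [-179.8, 0.0, 89.4]
force: [0.4, -0.7, 1.0]
grip_width: 0.0865
```

```bash
python3 - <<'E'
from h import *
o=env.get_obs();print(o['tool_pos'],o['grip_width'])
s=cam('side')
cv2.imwrite('pics/s2.png',cv2.resize(s['image'][120:320,180:400],None,fx=3,fy=3,interpolation=3))
E
```

```text
[ 0.62554803 -0.17226226  0.25818827] 0.0864920831075993
```

View pics/s2.png

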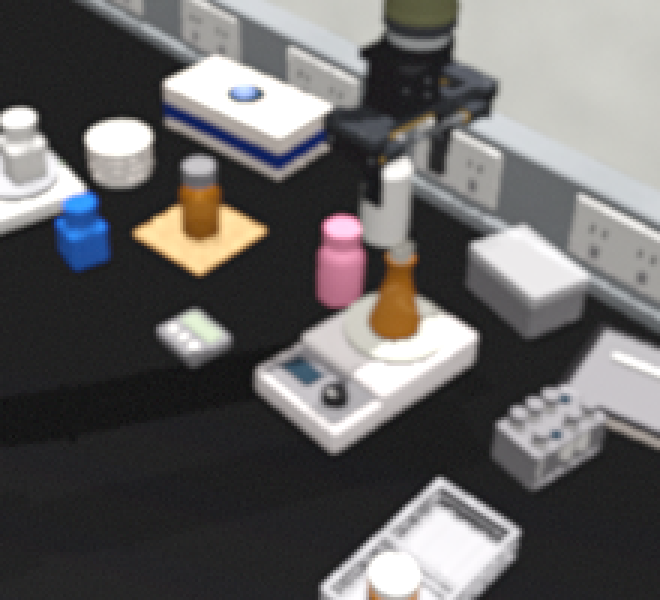

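Side view: the flask stands upright on the stirrer plate at (398,300) and the round bottle upright on the mat at (198,205). The rack's far cell is empty. Next is the square bottle.

>>> servo_tool([
  [1,[2,-0.5,0],[0,0,0]],
  [1,[3.6,-0.9,0],[0,0,0]],
  [1,[3.6,-0.9,0],[0,0,0]],
  [1,[3.6,-0.9,0],[0,0,0]],
  [1,[3.6,-0.9,0],[0,0,0]],
  [1,[3.6,-0.9,0],[0,0,0]],
  [1,[3.6,-0.9,0],[0,0,0]],
  [1,[3.6,-0.9,0],[0,0,0]],
  [1,[3.6,-0.9,0],[0,0,0]],
  [1,[3.6,-0.9,0],[0,0,0]],
  [1,[3.6,-0.9,0],[0,0,0]],
  [1,[3.6,-0.9,0],[0,0,0]],
  [1,[3.6,-0.9,0],[0,0,0]],
  [1,[3.6,-0.9,0],[0,0,0]],
  [1,[3.6,-0.9,0],[0,0,0]],
  [1,[3.6,-0.9,0],[0,0,0]],
  [1,[2.5,-0.6,0],[0,0,0]],
  [1,[1,0,0],[0,0,0]],
])

```text
time_s: 24.15
tool_pos: [0.4755, 0.4433, 0.241]
tool_rot: [-179.2, 0.7, 88.7]
force: [-0.4, -0.0, -0.6]
grip_width: 0.087
```

>>> servo_tool([
  [1,[-2.2,0.7,0],[-0.6,0.5,0]],
  [1,[-0.7,0.2,0],[0,0,0]],
  [1,[0,0,1],[0,0,0]],
  [1,[0,0,2],[0,0,0]],
  [1,[0,0,2],[0,0,0]],
  [1,[0,0,0.5],[0,0,0]],
  [1,[0,0,0],[0,0,0]],
])

```text
time_s: 24.73
tool_pos: [0.4841, 0.4112, 0.1788]
tool_rot: [-179.6, 0.4, 88.6]
force: [0.4, 1.0, 0.1]
grip_width: 0.087
```

>>> servo_tool([
  [1,[0.2,0.1,1.0],[-0.4,0.3,0]],
  [1,[0,0,2.0],[0,0,0]],
  [1,[0,0,2.0],[0,0,0]],
  [1,[0,0,1.0],[0,0,0]],
  [1,[0,0,0.2],[0,0,0]],
  [1,[0,0,0],[0,0,0]],
])

```text
time_s: 25.23
tool_pos: [0.4891, 0.4115, 0.1188]
tool_rot: [179.7, -0.1, 88.2]
force: [-0.8, 0.3, -0.5]
grip_width: 0.0867
```

>>> servo_tool([
  [1,[0.2,-0.4,0.6],[0.2,0,0]],
  [1,[0,0,0],[0,0,0]],
])

```text
time_s: 25.4
tool_pos: [0.4859, 0.4143, 0.1143]
tool_rot: [179.9, -0.2, 88.2]
force: [-0.1, 0.7, 0.8]
grip_width: 0.0869
```

>>> servo_tool([
  [0,[0,-0.05,0.1],[0,0,0]],
  [0,[0,0,0],[0,0,0]],
  [0,[0,0,0],[0,0,0]],
  [0,[0,0,0],[0,0,0]],
  [0,[0,0,0],[0,0,0]],
  [0,[0,0,0],[0,0,0]],
  [0,[0,0,0],[0,0,0]],
  [0,[0,0,0],[0,0,0]],
  [0,[0,0,0],[0,0,0]],
  [0,[0,0,0],[0,0,0]],
  [0,[0,0,0],[0,0,0]],
], force=25)

```text
time_s: 26.32
tool_pos: [0.4865, 0.4162, 0.1168]
tool_rot: [179.7, -0.5, 88.2]
force: [0.7, -0.0, 0.9]
grip_width: 0.0445
```

>>> servo_tool([
  [0,[0,0,-0.5],[0,0,0]],
  [0,[0,0,-1],[0,0.4,0]],
  [0,[0,0,-2],[0,0,0]],
  [0,[0,0,-2.5],[0,0,0]],
  [0,[0,0,-2.5],[0,0,0]],
  [0,[0,0,-1.5],[0,0,0]],
  [0,[-0.5,0,-0.5],[0,0,0]],
  [0,[-1.5,0,0],[0,0,0]],
  [0,[-2.5,0,0],[0,0,-1]],
  [0,[-3.3,0,0],[0,0,-1]],
  [0,[-3.3,0,0],[0,0,0]],
  [0,[-3.3,0,0],[0,0,0]],
  [0,[-3.3,0,0],[0,0,0]],
  [0,[-3.3,0,0],[0,0,0]],
  [0,[-3.3,0,0],[0,0,0]],
  [0,[-3.3,0,0],[0,0,0]],
  [0,[-3.3,0,0],[0,0,0]],
  [0,[-3.3,0,0],[0,0,0]],
  [0,[-3.3,0,0],[0,0,0]],
  [0,[-3.3,0,0],[0,0,0]],
])

```text
time_s: 27.98
tool_pos: [0.4709, -0.0227, 0.2073]
tool_rot: [-179.1, -0.7, 90.7]
force: [1.0, -0.1, -1.6]
grip_width: 0.0443
```

>>> servo_tool([
  [0,[-3.3,0,0],[-0.5,0,0]],
  [0,[-3.3,0,-0.3],[0,0,0]],
  [0,[-3.3,0,-0.3],[0,0,0]],
  [0,[-3.3,0,0],[0,0,0]],
  [0,[-3.3,0,0],[0,0,0]],
  [0,[-3.3,0,0],[0,0,0]],
  [0,[-3.3,0,0],[0,0,0]],
  [0,[-3.3,0,0],[0,0,0]],
  [0,[-3.3,0,0],[0,0,0]],
  [0,[-3.3,0,0],[0,0,0]],
  [0,[-2.0,0,0],[0,0,0]],
  [0,[-0.7,0,0],[0,0,0]],
  [0,[0,0,0],[0,0,0]],
])

```text
time_s: 29.07
tool_pos: [0.4409, -0.4111, 0.1902]
tool_rot: [-178.6, -1.6, 89.3]
force: [0.1, 0.5, -1.7]
grip_width: 0.0446
```

>>> servo_tool([
  [0,[0,1.0,0],[-0.7,-0.8,-3]],
  [0,[0,0.9,0],[-0.5,-0.7,-3]],
  [0,[0.2,0,0],[0,0,-2.5]],
  [0,[0,0,0],[0,0,0]],
  [0,[0,0,0],[0,0,0]],
])

```text
time_s: 29.48
tool_pos: [0.4519, -0.4074, 0.1855]
tool_rot: [-179.7, -0.7, 97.7]
force: [-0.3, -0.2, -1.1]
grip_width: 0.0443
```

>>> servo_tool([
  [0,[0,0.8,0.3],[-0.2,-0.6,0]],
  [0,[0,0,1],[0,0,0]],
  [0,[0,0,2],[0,0,0]],
  [0,[0,0,1.5],[0,0,0]],
  [0,[0,0,0.5],[0,0,0]],
  [0,[0,0,0],[0,0,0]],
])

```text
time_s: 29.98
tool_pos: [0.4603, -0.4034, 0.1278]
tool_rot: [-180.0, -0.2, 97.6]
force: [0.1, -0.2, -1.2]
grip_width: 0.0442
```

>>> servo_tool([
  [0,[-0.35,0,0.5],[0,0,0]],
  [0,[0,0,1],[0,0,0]],
  [0,[0,0,1.5],[0,0,0]],
  [0,[0,0,1.0],[0,0,0]],
  [0,[0,0,0.2],[0,0,0]],
  [0,[0,0,0],[0,0,0]],
])

```text
time_s: 30.48
tool_pos: [0.4617, -0.4082, 0.0837]
tool_rot: [180.0, -0.0, 97.5]
force: [-0.1, -0.2, -1.9]
grip_width: 0.0445
```

>>> servo_tool([
  [0,[0.1,-0.1,0.2],[0,0,0]],
  [0,[0,0,0.15],[0,0,0]],
  [0,[0,0,0.1],[0,0,0]],
])

```text
time_s: 30.73
tool_pos: [0.4609, -0.4081, 0.08]
tool_rot: [179.9, 0.1, 97.5]
force: [0.3, 0.2, -1.2]
grip_width: 0.0442
```

>>> servo_tool([
  [0,[0,0,0.1],[0,0,0]],
  [0,[0,0,0.1],[0,0,0]],
])

```text
time_s: 30.9
tool_pos: [0.4612, -0.4087, 0.0789]
tool_rot: [179.8, 0.1, 97.5]
force: [-0.4, -1.4, 1.9]
grip_width: 0.0444
```

Contact with the floor. Release and retreat.

>>> servo_tool([
  [1,[0,0,0],[0,0,0]],
  [1,[0,0,0],[0,0,0]],
  [1,[0,0,0],[0,0,0]],
  [1,[0,0,0],[0,0,0]],
  [1,[0,0,0],[0,0,0]],
  [1,[0,0,0],[0,0,0]],
  [1,[0,0,0],[0,0,0]],
  [1,[0,0,0],[0,0,0]],
  [1,[0,0,-1],[0,0,0]],
  [1,[0,0,-3],[0,0,0]],
  [1,[0,0,-4],[0,0,0]],
  [1,[0,0,-4],[0,0,0]],
  [1,[0,0,-3],[0,0,2]],
  [1,[0,0,-1],[0,0,5]],
])

```text
time_s: 32.07
tool_pos: [0.4587, -0.4074, 0.2461]
tool_rot: [-179.9, -0.0, 90.3]
force: [0.1, -0.8, 0.1]
grip_width: 0.087
```

>>> servo_tool([
  [1,[2,0.4,-0.5],[0,0,0]],
  [1,[3.6,0.9,-0.5],[0,0,0]],
  [1,[3.6,0.9,0],[0,0,0]],
  [1,[3.6,0.9,0],[0,0,0]],
  [1,[3.6,0.9,0],[0,0,0]],
  [1,[3.6,0.9,0],[0,0,0]],
  [1,[3.6,0.9,0],[0,0,0]],
  [1,[3.6,0.9,0],[0,0,0]],
  [1,[3.6,0.9,0],[0,0,0]],
  [1,[3.6,0.9,0],[0,0,0]],
  [1,[3.6,1.0,0],[0,0,0]],
  [1,[3.6,1.0,0],[0,0,0]],
  [1,[3.6,1.0,0],[0,0,0]],
  [1,[3.6,1.0,0],[0,0,0]],
  [1,[3.6,1.0,0],[0,0,0]],
  [1,[2.5,0.6,0],[0,0,0]],
  [1,[1,0.2,0],[0,0,0]],
  [1,[0,0,0],[0,0,0]],
])

```text
time_s: 33.57
tool_pos: [0.611, 0.1659, 0.2746]
tool_rot: [178.9, -0.1, 89.1]
force: [-0.6, -0.7, 0.4]
grip_width: 0.0869
```

```bash
python3 w.py wmt 170 75 370 225
```

```text
[0.61102204 0.16588378 0.27460382] [ 1.78870429e+02 -9.63831253e-02  8.90625976e+01] [-57.  19.  50.  84. -14.  83.  -8.]
```

View pics/wmt.png

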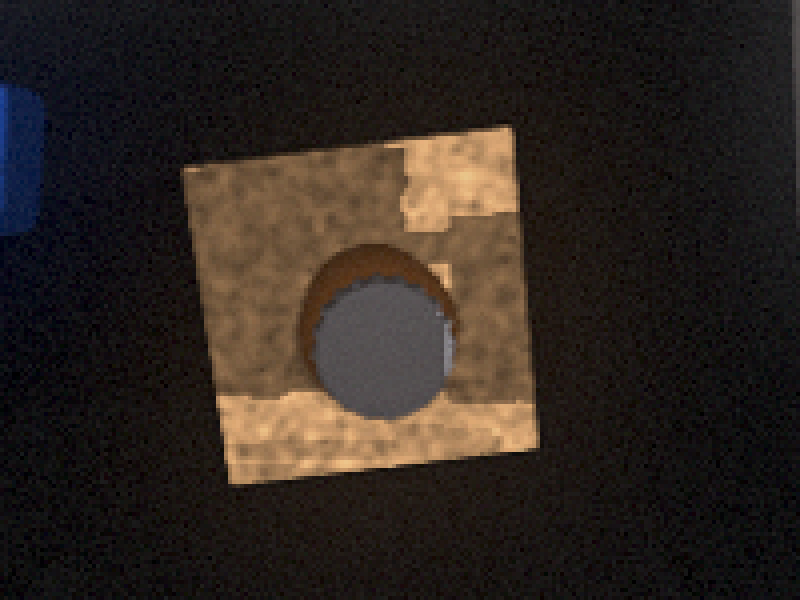

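The cap's top is at zoomed (384,350), near the mat's centre.

```bash
python3 - <<'E'
from h import *
import pickle; c=pickle.load(open('wmt.pkl','rb'))
P=lambda x,y,z:ray(c,170+x/4-.4,75+y/4-.4,z)[:2].round(4)
print('cap',P(384,350,.114),P(315,350,.114),P(455,350,.114))
q=np.array([P(*p,.006) for p in[(184,168),(513,127),(538,447),(230,484)]]);print(q.mean(0))
E
```

```text
cap [0.6225 0.1853] [0.6016 0.1857] [0.644  0.1848]
[0.620325 0.1847  ]
```

>>> servo_tool([
  [1,[1.2,0.8,0],[0.8,0,0]],
  [1,[0.8,0.4,0],[0,0,0]],
  [1,[0,0,1],[0,0,0]],
  [1,[0,0,3],[0,0,0]],
  [1,[0,0,3],[0,0,0]],
  [1,[0,0,3],[0,0,0]],
  [1,[0,0,2],[0,0,0]],
  [1,[0,0,0.5],[0,0,0]],
  [1,[0,0,0],[0,0,0]],
])

```text
time_s: 34.37
tool_pos: [0.6241, 0.1605, 0.1488]
tool_rot: [179.3, 0.2, 87.5]
force: [0.9, -0.1, -0.2]
grip_width: 0.0868
```

>>> servo_tool([
  [1,[1.5,0,0],[0.3,0,0]],
  [1,[1.0,0,0],[0,0,0]],
  [1,[0,0,0],[0,0,0]],
  [1,[0,0,0],[0,0,0]],
])

```text
time_s: 34.7
tool_pos: [0.6271, 0.1859, 0.1532]
tool_rot: [179.4, 0.0, 87.3]
force: [0.8, 0.4, 0.4]
grip_width: 0.0869
```

>>> servo_tool([
  [1,[0,-0.4,1],[0.3,0,0]],
  [1,[0,0,2],[0,0,0]],
  [1,[0,0,2],[0,0,0]],
  [1,[0,0,1.5],[0,0,0]],
  [1,[0,0,0.5],[0,0,0]],
  [1,[0,0,0],[0,0,0]],
])

```text
time_s: 35.2
tool_pos: [0.6257, 0.1887, 0.0836]
tool_rot: [179.3, -0.2, 87.5]
force: [-0.0, -0.3, 0.4]
grip_width: 0.0871
```

>>> servo_tool([
  [1,[-0.3,-0.3,0.1],[0.6,-0.2,0]],
  [1,[0,0,0],[0,0,0]],
  [0,[0,0,0],[0,0,0]],
  [0,[0,0,0],[0,0,0]],
  [0,[0,0,0],[0,0,0]],
  [0,[0,0,0],[0,0,0]],
  [0,[0,0,0],[0,0,0]],
  [0,[0,0,0],[0,0,0]],
  [0,[0,0,0],[0,0,0]],
  [0,[0,0,0],[0,0,0]],
  [0,[0,0,0],[0,0,0]],
  [0,[0,0,0],[0,0,0]],
  [0,[0,0,0],[0,0,0]],
])

```text
time_s: 36.28
tool_pos: [0.6247, 0.1859, 0.087]
tool_rot: [179.6, -0.1, 87.5]
force: [-0.2, 0.5, 0.5]
grip_width: 0.0422
```

>>> servo_tool([
  [0,[0,0,-0.5],[0,0,0]],
  [0,[0,0,-1.5],[0,0,0]],
  [0,[0,0,-2.5],[0,0,0]],
  [0,[0,0,-3],[0,0,0]],
  [0,[0,0,-2.5],[0,0,0]],
  [0,[0,0,-1.5],[0,0,0]],
  [0,[0,0,-0.5],[0,0,0]],
  [0,[1,-0.6,0],[0,0,0]],
  [0,[2,-1.2,0],[0,0,0]],
  [0,[2.4,-1.5,0],[0,0,0]],
  [0,[2.4,-1.5,0],[0,0,0]],
  [0,[2.4,-1.5,0],[0,0,0]],
  [0,[2.4,-1.5,0],[0,0,0]],
  [0,[2.4,-1.5,0],[0,0,0]],
  [0,[2.4,-1.5,0],[0,0,0]],
  [0,[2.4,-1.5,0],[0,0,0]],
  [0,[2,-1.2,0],[0,0,0]],
  [0,[1,-0.6,0],[0,0,0]],
  [0,[0,0,0],[0,0,0]],
])

```text
time_s: 37.87
tool_pos: [0.4728, 0.4316, 0.2023]
tool_rot: [-179.1, 0.6, 87.3]
force: [-0.6, 0.1, -2.8]
grip_width: 0.0419
```

>>> servo_tool([
  [0,[-0.7,0.4,0.5],[-0.7,0.5,0]],
  [0,[0,0,1.5],[0,0,0]],
  [0,[0,0,2],[0,0,0]],
  [0,[0,0,1.5],[0,0,0]],
  [0,[0,0,0.5],[0,0,0]],
  [0,[0,0,0],[0,0,0]],
])

```text
time_s: 38.37
tool_pos: [0.478, 0.417, 0.1381]
tool_rot: [-179.9, 0.5, 87.1]
force: [0.4, 0.1, -2.2]
grip_width: 0.0421
```

>>> servo_tool([
  [0,[0.75,-0.1,0],[0,0.3,0]],
  [0,[0,0,0.3],[0,0,0]],
  [0,[0,0,0.2],[0,0,0]],
  [0,[0,0,0.1],[0,0,0]],
])

```text
time_s: 38.7
tool_pos: [0.4798, 0.4236, 0.1339]
tool_rot: [180.0, 0.1, 86.9]
force: [0.7, 0.9, -2.4]
grip_width: 0.0423
```

>>> servo_tool([
  [0,[0.1,-0.3,0.2],[0,0,0]],
  [0,[0,0,0.15],[0,0,0]],
  [0,[0,0,0.1],[0,0,0]],
])

```text
time_s: 38.95
tool_pos: [0.4774, 0.4254, 0.1304]
tool_rot: [179.9, 0.0, 86.9]
force: [0.4, -0.1, -2.6]
grip_width: 0.0424
```

>>> servo_tool([
  [0,[0,0,0.15],[0,0,0]],
  [0,[0,0,0.1],[0,0,0]],
  [0,[0,0,0.05],[0,0,0]],
])

```text
time_s: 39.2
tool_pos: [0.4774, 0.4264, 0.1292]
tool_rot: [179.9, -0.1, 86.9]
force: [-0.9, -1.0, 0.0]
grip_width: 0.042
```

Contact. Release, rise, and back off for a clear view.

>>> servo_tool([
  [0,[0,0,0.05],[0,0,0]],
  [1,[0,0,0],[0,0,0]],
  [1,[0,0,0],[0,0,0]],
  [1,[0,0,0],[0,0,0]],
  [1,[0,0,0],[0,0,0]],
  [1,[0,0,0],[0,0,0]],
  [1,[0,0,0],[0,0,0]],
  [1,[0,0,0],[0,0,0]],
  [1,[0,0,0],[0,0,0]],
  [1,[0,0,-1],[0,0,0]],
  [1,[0,0,-3],[0,0,0]],
  [1,[0,0,-4],[0,0,0]],
  [1,[0,0,-3],[0,0,0]],
  [1,[-2,0,-1],[0,0,0]],
  [1,[-2,0,0],[0,0,0]],
  [1,[0,0,0],[0,0,0]],
])

```text
time_s: 40.53
tool_pos: [0.4759, 0.3854, 0.258]
tool_rot: [179.7, -0.1, 87.0]
force: [1.6, -0.9, -0.4]
grip_width: 0.0872
```

```bash
python3 w.py wfin 150 75 350 225; python3 - <<'E'
from h import *
for n,a in(('top',(slice(120,290),slice(110,460))),('side',(slice(130,340),slice(120,380)))):
    cv2.imwrite(f'pics/f{n}.png',cv2.resize(cam(n)['image'][a],None,fx=2.25,fy=2.25,interpolation=3))
E
```

```text
[0.47589158 0.38535729 0.25799484] [ 1.79675862e+02 -1.15952663e-01  8.69533029e+01] [-80.  16.  47.  88. -11.  81. -35.]
```

View pics/wfin.png

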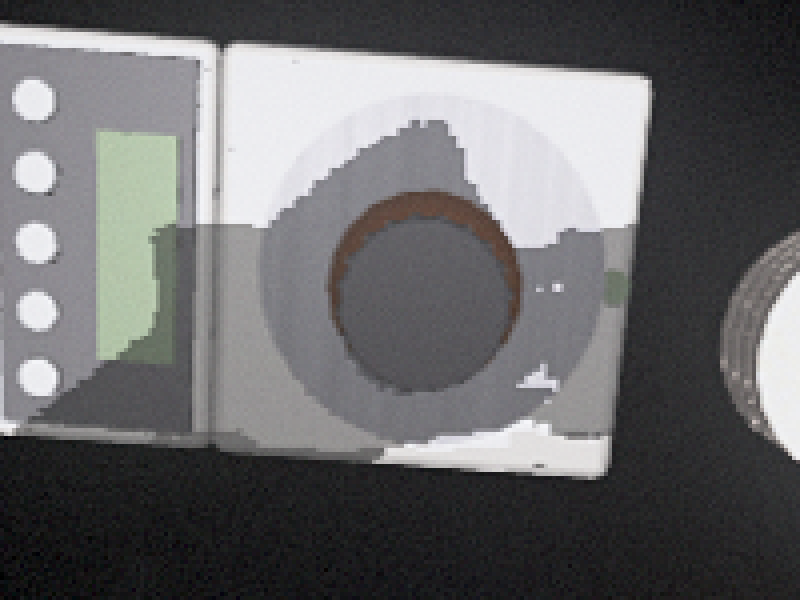

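View pics/ftop.png

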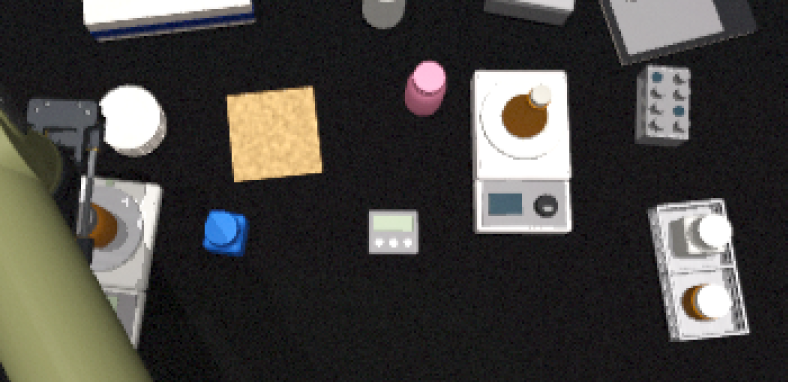

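View pics/fside.png

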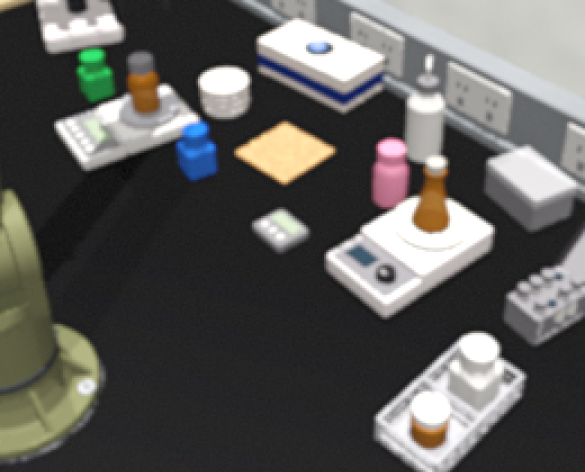

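All three stand upright and the bystanders look unmoved. A quick numeric check of the centring first.

```bash
python3 - <<'E'
from h import *
import pickle; c=pickle.load(open('wfin.pkl','rb'))
P=lambda x,y,z:ray(c,150+x/4-.4,75+y/4-.4,z)[:2].round(4)
print('pan',P(432.5,269,.048),P(432,93,.048),P(432,445,.048),'cap',P(429,304,.156))
t=cam('top'); Q=lambda x,y,z:ray(t,110+x/2.25-.3,120+y/2.25-.3,z)[:2].round(4)
print('stopper',Q(540,96,.18),'plate(bottom,left)',Q(523,158,.062),Q(481,118,.062),'sqcap',Q(714,232,.102))
print(env.get_obs()['joint_velocities'].round(1))
E
```

```text
pan [0.4775 0.4257] [0.4805 0.483 ] [0.4739 0.3637] cap [0.4764 0.4249]
stopper [ 0.6242 -0.1691] plate(bottom,left) [ 0.5681 -0.1674] [ 0.6263 -0.111 ] sqcap [ 0.4569 -0.408 ]
[-0.1  0.9 -0.6  0.3  0.1  0.   0. ]
```

```bash
python3 -c "
from cell import env
print(env.sign_off())"
```

```text
the job is handed in; nothing more can be done
None
```

I moved all three vessels to their next stations and handed the job in at about 41 s of arm time. I parked the round bottle in the middle of the mat and let go of it. Then I put the flask on the stirrer and the square bottle in the flask's old rack cell, and moved the round bottle from the mat to the balance.

**Last checks:** In the final pictures all three stand upright, the mat is empty, and the tube rack, dishes and timer look unmoved.
- **Round bottle:** its cap is within about 2 mm of the pan's centre.
- **Flask:** the last top view puts its stopper about 4–5 mm from the plate's centre. That is rougher than the close wrist view, by which I had set it down within 1 mm.
- **Square bottle:** its cap is about 3 mm from the cell's centre.

**What disagreed:** The first closings on the flask's neck read about 28 mm instead of 26 mm. I regripped until it read 27.1 mm, and it held without slipping. I could not settle what the pads were touching. The arm also drifted a few mm on some rows, which I corrected before each grasp and placing.

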